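Slide the sauce dish along the rail into the corner pocket

ROBOT

A 6-joint arm with a two-finger parallel gripper is mounted at the origin on the work surface. World frame = base frame: x ahead of the robot, y to its left, z up, the work surface at z = 0. Lengths are in m, angles in degrees, forces in N, time in s.
With the tool pointing down it reaches from about 0.35 to 0.875 m from the base axis. Payload 4.2 kg.
Tool frame: the origin (TCP) lies midway between the tips of the shut fingers; the grasp point (between the pads) lies 19 mm behind it; z points along the fingers, y is the line along which they close (so a half turn about z gives the same grasp; the last joint's range is limited). The gripper opens to 85 mm and grips with 20 to 120 N. Pads are 22 mm wide; open, the fingers measure 114 mm over their backs; the gripper's body (76 mm by 85 mm) begins 54 mm behind the grasp point. The pads swing forward as they close: fully open they stand 13 mm farther back than shut.
Start: joints at [79.962, 22.042, 0.453, 0, -68.411, -14.817], TCP at [0.263, 0.567, 0.231] pointing down, gripper open.
Joint ranges: [-179.83, 179.83], [-69.29, 118.12], [-61.27, 80.66], [-181.25, 117.63], [-171.15, -9.14], [-177.46, 177.46]. Speed limits (degrees/s): [159.86, 159.86, 180, 180, 180, 180].

INTERFACE

Orientations are given as [roll, pitch, yaw] about the fixed x, y, z axes, in that order (R = Rz(yaw) Ry(pitch) Rx(roll)).
In Python, from cell import bot gives the robot as it stands. The module is installed in compiled form; this text tells all that it offers.
- The arm moves only by the tool drive_tool, never from a script. Its argument "moves" is a list of rows, each a list of 5 numbers: the shift along the tool's x, y, z in m, then the turn about the tool's z in rad, then the closure in counts, from 0 (fully open) to 255 (shut). A call has 1 to 8 rows; each row shifts and turns the commanded pose from where the row before left it, along the tool's axes as they then stand; what a row does not reach is not made up. A row lasts 1/10 s, in which the tool goes at most 50 mm and 8.59 degrees, less where a joint would pass 70% of its speed; a pose out of reach is approached as far as the arm can. A call is refused whole if a number of a shift passes 0.05 or a number of a turn 0.15, either way. A call with a gripper value outside its range is refused whole. The fingers move at their own pace and stop on an object; the grip force is fixed at half the most. Time passes only in rows, so rows that do not move let the fingers close. It gives the time, the measured TCP pose, the force and the opening at its end, in the units of the state.
- bot.get_state(): the state, without advancing time (a new reading comes with each control period).
- bot.get_image(name): name is "side" or "top"; returns a dict with "frame" (400x640x3 uint8, red, green, blue), "z_map" (400x640 float32, m along the optical axis (not along the pixel's ray), 0 where there is no reading), "K" (3x3 intrinsics, pixels), "distortion" ([k1, k2, p1, p2, k3] as OpenCV has them; the pictures are not rectified), "R" (3x3) and "t" (3): a world point X has camera coordinates R X + t. Camera axes: x right, y down, z forward; pixel columns grow to the right and rows downward; lengths in m; the calibration is good to about 2 mm. A picture is of the moment at which its call begins.
- bot.hand_in(): hands the job in, once; it reports no verdict.
The state is a dict: "clock": time; "joints": joint angles; "qd": joint speeds; "tau": joint torques, N m; "tool_pos": TCP position; "ee_rot": TCP orientation; "ft_force": force on the tool from outside, world axes, zero at the start; "wrist_torque": the same for the moment, N m; "grip_width": finger opening in m.
Only numpy, scipy, OpenCV 4.12 (cv2) and the standard library are available. Lean on these libraries where they do the work, as an engineer would, in place of code of your own. Each camera call takes 0.05 s, during which the arm holds its last target. There are 200 camera calls.

TASK

On the wooden serving board, use the fingertips to push the small white dish straight back until it sits flat against the metal rail, then keep it against the rail and slide it along into the corner pocket until it is fully home, square against both the rail and the end wall. Do not pick the dish up or tip it: it stays flat on the board all the way. Leave the blue dish and everything else where it stands, and finish clear of the dish.

Things in the scene. Friction and masses are not known exactly. Their poses are not given: they have to be found in the camera images.
- board: Fixed dark wooden serving board, 240 mm (x) by 380 mm (y), 15 mm thick, turned up to 0.25 rad. Origin on the counter under it; board spans x -130 to +110, y -190 to +190 mm. z up, x roughly away from the robot, y roughly to the robot's left. Top at z = 15 mm; aluminium fences 16 mm high stand on it (tops at z = 31 mm), none along the near and right edges.
- rail (a point): Middle of the rail's inner face, at (100, 0, 15) mm in the board's frame. The rail is a straight aluminium fence 10 mm thick along the board's whole far edge. Axes as the board's.
- pocket (a point): Point on the board's top where the centre of the white dish's underside lies when fully home in the corner pocket at the board's far left: (64, 144, 15) mm in the board's frame. The pocket is open upwards and to the right along the rail. It is closed by the rail, by an end wall (inner face at y = +180, x 0 to 110 mm) and by the lip.
- lip (a point): Right-hand end of the lip's straight part, on its face towards the rail: (18, 105, 15) mm in the board's frame. The lip, 8 mm thick, runs parallel to the rail from here to the end wall, leaving a pocket 82 mm wide. From here a short flare slants outwards (towards the robot), to the right as far as y = 83 mm.
- white_dish: Loose white ceramic dish to be moved: square, 72 x 72 mm, 24 mm high, walls and floor 6 mm, so an open well 60 x 60 mm, 18 mm deep; shut fingertips fit in and can push on its walls from inside. About 0.12 kg. Origin at the centre of its underside, z up, x, y along its sides. Starts near the board's near edge, left or right of the blue dish, turned up to 0.35 rad from the board.
- blue_dish: An identical dish in blue, also loose on the board beside the white one; to be left alone. Origin at the centre of its underside.
- shaker: Loose amber glass spice shaker, 42 mm across, 75 mm high, standing on the board near its near left corner. Origin at the centre of its underside. Leave alone.
- sauce_bottle: Loose dark bottle, 60 mm across, 170 mm high, on the counter to the right of the board. Origin at the centre of its underside. Leave alone.
- chopstick_cup: Loose blue cup, 74 mm across, 100 mm high, with chopsticks standing to about 215 mm, on the counter right of the board. Origin at the centre of its underside. Leave alone.
- bowl: Loose white bowl, 116 mm across, 60 mm high, on the counter left of the board. Origin at the centre of its underside. Leave alone.
- spatula: Loose spatula, 260 mm long, lying on the counter beyond the rail. Leave alone.
- meal_box: Loose cardboard meal box with a paper lid, 136 x 176 mm, 62 mm high, on the counter far to the left. Origin at the centre of its underside. Leave alone.
Things that resemble listed ones, but are neither listed nor needed, are in the scene too. Of the things like the white_dish, leave any that is pink; of the rest the smaller one is meant.

How it is judged:
By the outcome, as a careful person would: the job done as asked, in the order asked, and still so for the second after the job is handed in, with the robot touching nothing.
It also fails if it takes over 48 s, if anything falls off the work surface, if the arm or the gripper's body presses on something with over 40 N, if the wrist force passes 120 N, or if a joint passes its speed limit or range.

## Working session

There is one attempt and no reset: what is moved stays moved. The work goes in short steps, Python scripts to look and compute and a tool call to move; the robot and the scene stay as the last step left them, time stands still between calls to the robot, and variables do not carry over. Pictures are saved under pics/ and viewed, on a budget of 10 in all, crops included, one or two more only if the job needs it, and the job is handed in when it is done.

Besides the shell and the picture viewer there is one more tool, called after "Call:" as name(argument=value, ...), one argument or row to a line, values as JSON. drive_tool: Moves the arm, as the interface text tells. Its arguments: {"type":"object","properties":{"moves":{"type":"array"}},"required":["moves"]}

```bash
mkdir -p pics; cat > h.py <<'E'
import numpy as np,cv2
from cell import bot
def grab(n,f=None):
    d=bot.get_image(n)
    if f: cv2.imwrite('pics/'+f,d['frame'][:,:,::-1])
    return d
def px(d,uv,z):
    "pixels -> world points on plane z"
    p=cv2.undistortPoints(np.array(uv,float).reshape(-1,1,2),np.array(d['K']),np.array(d['distortion'])).reshape(-1,2)
    R=np.array(d['R']);t=np.array(d['t']).reshape(3);c=-R.T@t
    r=np.c_[p,np.ones(len(p))]@R
    return c+r*((z-c[2])/r[:,2])[:,None]
def cloud(d):
    z=d['z_map'];h,w=z.shape
    u,v=np.meshgrid(np.arange(w),np.arange(h))
    p=cv2.undistortPoints(np.c_[u.ravel(),v.ravel()].astype(float).reshape(-1,1,2),np.array(d['K']),np.array(d['distortion'])).reshape(-1,2)
    P=(np.c_[p,np.ones(len(p))]*z.ravel()[:,None]-np.array(d['t']).reshape(3))@np.array(d['R'])
    return P.reshape(h,w,3)
def proj(d,X):
    return cv2.projectPoints(np.array(X,float),cv2.Rodrigues(np.array(d['R']))[0],np.array(d['t'],float),np.array(d['K']),np.array(d['distortion']))[0].reshape(-1,2)
E
python3 -c "
from h import *
d=grab('top','t0.png');s=grab('side','s0.png')
np.savez('t0.npz',**d)
print(bot.get_state()); print(-np.array(d['R']).T@np.array(d['t']),-np.array(s['R']).T@np.array(s['t']))
"
```

```text
{'clock': 0.1, 'joints': array([ 7.99646944e+01,  2.20853797e+01,  3.87145390e-01, -2.33624583e-02,
       -6.84110967e+01, -1.48153845e+01]), 'qd': array([-0.04510026, -0.0539136 ,  0.29693636,  0.01243009, -0.01241538,
        0.12268668]), 'tau': array([-5.07126151e-04, -3.93316519e+01,  1.88930655e+01,  4.19806749e+00,
       -2.59933295e-03,  4.27816417e-06]), 'tool_pos': array([0.26244456, 0.56665351, 0.23034315]), 'ee_rot': array([ 1.79888751e+02, -6.97151220e-03, -2.48593002e+01]), 'ft_force': array([-0.35820483, -0.48863912, -0.45296728]), 'wrist_torque': array([0.01953994, 0.07127357, 0.00844806]), 'grip_width': 0.0851658566900379}
[0.40153524 0.12137085 1.31735339] [ 0.45254649 -0.75456254  0.69263677]
```

View pics/t0.png

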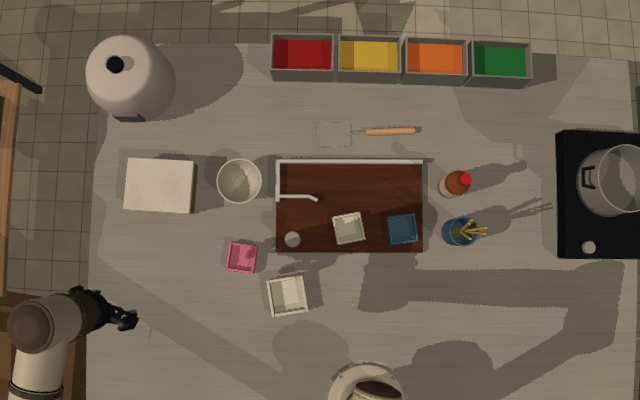

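View pics/s0.png

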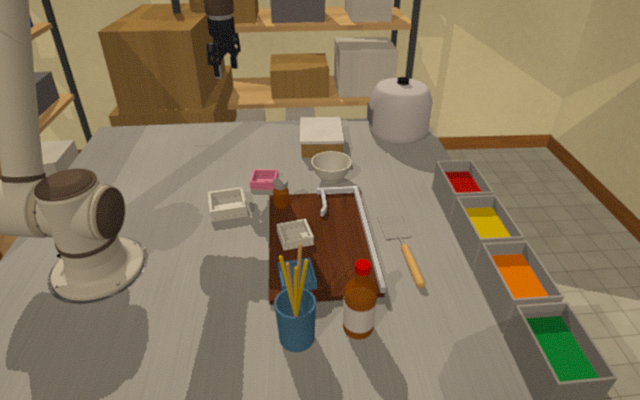

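Top view: there are three dishes like the target. The white one on the board is at (348,228), a larger white one is on the counter at (287,296), and a pink one is at (242,257). The one at (348,228) fits, because it is not pink, is the smaller of the white ones, and is on the board beside the blue dish (402,229). I'll confirm in a crop.

```bash
python3 -c "
from h import *
d=dict(np.load('t0.npz'))
c=d['frame'][150:320,225:435,::-1];c=cv2.resize(c,None,fx=3.5,fy=3.5,interpolation=cv2.INTER_CUBIC)
cv2.imwrite('pics/c0.png',c)
"
```

```text
(no output)
```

View pics/c0.png

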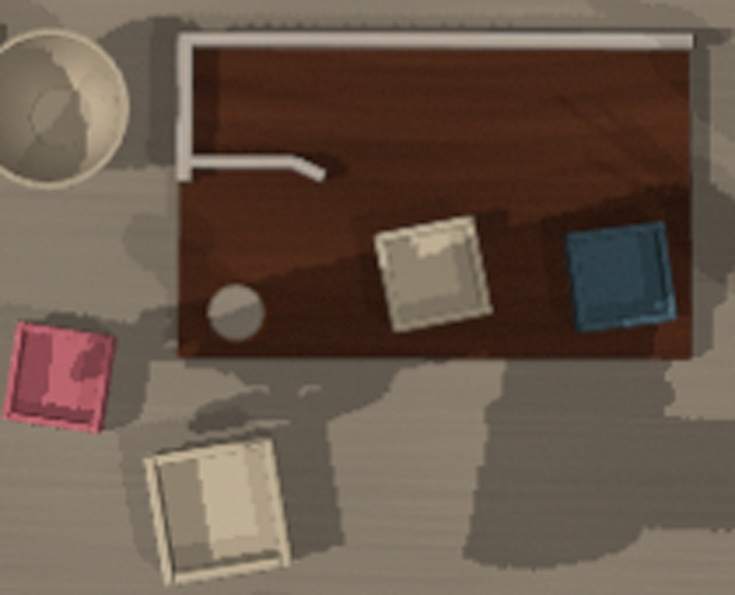

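The crop confirms it: the white dish on the board is clearly smaller than the white one on the counter. Its rim corners in the crop are (375,235), (472,216), (492,311) and (396,332). The rail's inner edge is at row ~48 and the board's near corners are at (178,357) and (692,357).

```bash
cat >> h.py <<'E'
def crop2px(a): return 225-.5+(np.array(a,float)+.5)/3.5*np.array([1,1])+np.array([0,-75])
E
python3 -c "
from h import *
np.set_printoptions(precision=4,suppress=True)
d=dict(np.load('t0.npz'))
W=px(d,crop2px([(375,235),(472,216),(492,311),(396,332)]),.039)
B=px(d,crop2px([(566,233),(664,222),(676,316),(580,332)]),.039)
bd=px(d,crop2px([(178,357),(692,357)]),.015)
rl=px(d,crop2px([(178,33),(693,34),(693,49),(193,47),(193,155),(178,181)]),.031)
lip=px(d,crop2px([(292,155),(326,171),(322,181),(290,166)]),.031)
for n,q in dict(W=W,B=B,bd=bd,rl=rl,lip=lip).items(): print(n,q[:,:2].tolist())
print('sides',[np.linalg.norm(np.roll(q,-1,0)-q,axis=1) for q in (W,B)])
# fit board: known board pts
K=np.array([(-130,190),(-130,-190),(110,190),(110,-190),(100,-190),(100,180),(18,180),(0,190),(18,105),(10,105)])/1e3
M=np.r_[bd,rl,lip[[0,3]]][:,:2]
kc,mc=K.mean(0),M.mean(0);a,b=(K-kc),(M-mc)
th=np.arctan2((a[:,0]*b[:,1]-a[:,1]*b[:,0]).sum(),(a*b).sum());R=np.array([[np.cos(th),-np.sin(th)],[np.sin(th),np.cos(th)]])
o=mc-R@kc;print('board',o,np.degrees(th));print((M-(K@R.T+o))*1e3)
f=lambda X:((X[:,:2]-o)@R)*1e3
print('white in board',f(W),f(W).mean(0));print('blue',f(B),f(B).mean(0));print('lip',f(lip))
P=cloud(d);
i=lambda x,y:P[tuple(np.round(crop2px((x,y))).astype(int)[::-1])]
for q in [(435,290),(384,280),(300,230),(450,41),(600,200),(236,310)]:print(q,i(*q))
"
```

```text
W [[0.4736975919741534, 0.10130785938269174], [0.4891583836352287, 0.03141234253234351], [0.4208369597166538, 0.01564581867191432], [0.4040990196762086, 0.08455751531673858]]
B [[0.47845203984248186, -0.03700785949831863], [0.4881166088676119, -0.1084064104961839], [0.4201479930093373, -0.11796977713095853], [0.4071262112314606, -0.048292076528921715]]
bd [[0.3817433193935504, 0.24343945405438078], [0.39056556584968666, -0.13476973927886715]]
rl [[0.6194356737469726, 0.24955337765044888], [0.6282716702597679, -0.13042386311926973], [0.6170567017949538, -0.13045810258197055], [0.6092490260859176, 0.23813439100333805], [0.5294225136249535, 0.23553553775263258], [0.5100809955167118, 0.24591194792715787]]
lip [[0.5311560946678328, 0.16312274091047016], [0.5200247539173304, 0.1379981208301529], [0.5126317953080883, 0.14073031488752408], [0.5230528239205385, 0.16436585670890386]]
sides [array([0.0716, 0.0701, 0.0709, 0.0716]), array([0.072 , 0.0686, 0.0709, 0.0722])]
board [0.5146 0.057 ] 1.2329792203764904
[[ 1.1669 -0.7303]
 [ 1.8123  0.9725]
 [-1.0852  0.2193]
 [-0.426   0.1541]
 [-1.6433  0.335 ]
 [-1.4893 -0.9868]
 [ 0.6652 -1.8212]
 [-0.4653 -1.0551]
 [ 0.7849  0.7486]
 [ 0.6798  2.1639]]
white in board [[ -39.9745   45.1674]
 [ -26.0213  -25.0446]
 [ -94.6661  -39.3374]
 [-109.9174   29.9185]] [-67.6448   2.676 ]
blue [[ -38.1974  -93.2186]
 [ -30.0714 -164.8086]
 [ -98.2301 -172.9072]
 [-109.7495 -102.9654]] [ -69.0621 -133.475 ]
lip [[ 18.8008 105.7316]
 [  7.1314  80.8523]
 [ -0.201   83.7429]
 [ 10.7262 107.1488]]
(435, 290) [0.4368 0.056  0.0207]
(384, 280) [0.4413 0.0944 0.0109]
(300, 230) [0.4781 0.1571 0.019 ]
(450, 41) [0.6202 0.0495 0.0248]
(600, 200) [ 0.5043 -0.0645  0.0162]
(236, 310) [0.417  0.1975 0.0876]
```

Call:
drive_tool(
  moves=[
    [0,0,0,-0.15,255],
    [0,0,0,-0.15,255],
    [0,0,0,-0.15,255],
    [0,0,0,-0.005,255],
    [0,0,0,0,255],
  ],
)

```text
clock: 0.6
tool_pos: [0.2626, 0.5669, 0.2309]
ee_rot: [180.0, 0.0, 1.0]
ft_force: [-0.1, -0.8, 0.2]
grip_width: 0.0125
```

```bash
cat >> h.py <<'E'
O=np.array([.5146,.057]);TH=np.radians(1.233);RB=np.array([[np.cos(TH),-np.sin(TH)],[np.sin(TH),np.cos(TH)]])
def rep(tb=None):
    s=bot.get_state();p=s['tool_pos'];b=(p[:2]-O)@RB*1e3
    print('t',round(s['clock'],2),'board mm',b.round(1),'z',round(p[2]*1e3,1),'rpy',s['ee_rot'].round(2),'F',s['ft_force'].round(1),'w',round(s['grip_width'],4))
    if tb is not None:
        y=np.radians(s['ee_rot'][2]);w=O+RB@(np.array(tb)/1e3)-p[:2]
        print('tool shift dx,dy mm',(np.array([np.cos(y)*w[0]+np.sin(y)*w[1],np.sin(y)*w[0]-np.cos(y)*w[1]])*1e3).round(1))
E
python3 -c "
from h import *
rep((-67.6,2.7))"
```

```text
t 0.6 board mm [-241.   515.2] z 230.9 rpy [1.7995e+02 2.0000e-02 1.0400e+00] F [-0.1 -0.8  0.2] w 0.0125
tool shift dx,dy mm [175.1 511.9]
```

Call:
drive_tool(
  moves=[
    [0.011,0.032,0,0,255],
    [0.011,0.032,0,0,255],
    [0.011,0.032,0,0,255],
    [0.011,0.032,0,0,255],
    [0.011,0.032,0,0,255],
    [0.011,0.032,0,0,255],
    [0.011,0.032,0,0,255],
    [0.011,0.032,0,0,255],
  ],
)

```text
clock: 1.4
tool_pos: [0.3563, 0.3117, 0.2314]
ee_rot: [-180.0, -0.0, 1.1]
ft_force: [0.3, -0.8, -0.5]
grip_width: 0.0001
```

Call:
drive_tool(
  moves=[
    [0.011,0.032,0,0,255],
    [0.011,0.032,0,0,255],
    [0.011,0.032,0,0,255],
    [0.011,0.032,0,0,255],
    [0.011,0.032,0,0,255],
    [0.011,0.032,0,0,255],
    [0.011,0.032,0,0,255],
    [0.01,0.032,0,0,255],
  ],
)

```text
clock: 2.2
tool_pos: [0.4488, 0.0576, 0.2315]
ee_rot: [-180.0, -0.0, 1.1]
ft_force: [0.9, 0.2, -0.8]
grip_width: 0.0004
```

Call:
drive_tool(
  moves=[
    [0,0,0.04,0,255],
    [0,0,0.04,0,255],
    [0,0,0.04,0,255],
    [0,0,0.02,0,255],
    [0,0,0,0,255],
    [0,0,0,0,255],
  ],
)

```text
clock: 2.8
tool_pos: [0.4491, 0.0591, 0.0918]
ee_rot: [180.0, -0.0, 1.2]
ft_force: [0.3, -0.2, 1.2]
grip_width: 0.0001
```

```bash
python3 -c "
from h import *
rep((-67.6,2.7))
d=grab('side','a.png');uv=proj(d,[[.4475,.058,.06]])[0].astype(int)
c=d['frame'][max(0,uv[1]-75):uv[1]+75,max(0,uv[0]-90):uv[0]+110,::-1]
cv2.imwrite('pics/s1.png',cv2.resize(c,None,fx=4,fy=4,interpolation=cv2.INTER_CUBIC))"
```

```text
t 2.8 board mm [-65.5   3.5] z 91.8 rpy [ 1.7999e+02 -3.0000e-02  1.1700e+00] F [ 0.3 -0.2  1.2] w 0.0001
tool shift dx,dy mm [-2.1  0.8]
```

View pics/s1.png

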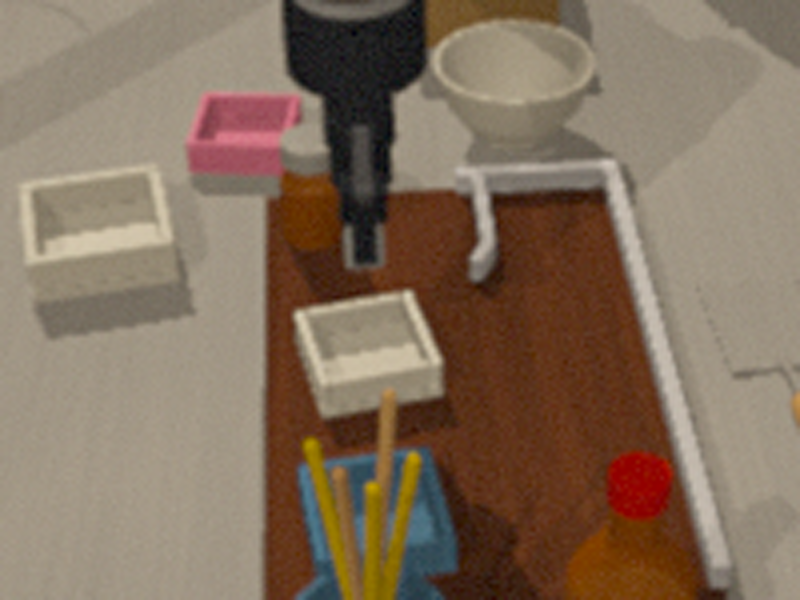

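The shut tips, at crop (363,262), hang above the well at (368,355) with the rail clear ahead. I'll lower into the well to z≈27, which is 6 mm above its floor.

Call:
drive_tool(
  moves=[
    [-0.002,0.001,0.03,0,255],
    [0,0,0.02,0,255],
    [0,0,0.01,0,255],
    [0,0,0.005,0,255],
    [0,0,0,0,255],
  ],
)

```text
clock: 3.35
tool_pos: [0.4471, 0.0582, 0.0268]
ee_rot: [-180.0, -0.1, 1.2]
ft_force: [-0.4, -0.1, -0.0]
grip_width: -0.0003
```

```bash
python3 -c "
from h import *
rep()"
```

```text
t 3.35 board mm [-67.4   2.7] z 26.8 rpy [-1.7998e+02 -6.0000e-02  1.2200e+00] F [-0.4 -0.1 -0. ] w -0.0003
```

Call:
drive_tool(
  moves=[
    [0.004,0,0,0,255],
    [0.006,0,0,0,255],
    [0.006,0,0,0,255],
    [0.006,0,0,0,255],
    [0.006,0,0,0,255],
    [0.006,0,0,0,255],
    [0.006,0,0,0,255],
    [0.006,0,0,0,255],
  ],
)

```text
clock: 4.15
tool_pos: [0.4928, 0.0588, 0.0262]
ee_rot: [180.0, 0.0, 1.2]
ft_force: [-1.2, 0.1, 1.5]
grip_width: 0.0002
```

Call:
drive_tool(
  moves=[
    [0.006,0,0,0,255],
    [0.006,0,0,0,255],
    [0.006,0,0,0,255],
    [0.006,0,0,0,255],
    [0.006,0,0,0,255],
    [0.006,0,0,0,255],
    [0.006,0,0,0,255],
    [0.006,0,0,0,255],
  ],
)

```text
clock: 4.95
tool_pos: [0.541, 0.0599, 0.0263]
ee_rot: [-180.0, -0.0, 1.2]
ft_force: [-1.1, 0.4, 0.9]
grip_width: 0.0004
```

Call:
drive_tool(
  moves=[
    [0.006,0,0,0,255],
    [0.006,0,0,0,255],
    [0.005,0,0,0,255],
    [0.005,0,0,0,255],
    [0.004,0,0,0,255],
    [0.003,0,0,0,255],
    [0.003,0,0,0,255],
    [0,0,0,0,255],
  ],
)

```text
clock: 5.75
tool_pos: [0.5732, 0.0607, 0.0264]
ee_rot: [-180.0, -0.1, 1.2]
ft_force: [-0.5, 0.2, -0.7]
grip_width: -0.0
```

```bash
python3 -c "
from h import *
rep()
d=grab('side','a2.png')
c=d['frame'][170:320,250:420,::-1]
cv2.imwrite('pics/s2.png',cv2.resize(c,None,fx=4,fy=4,interpolation=cv2.INTER_CUBIC))"
```

```text
t 5.75 board mm [58.7  2.4] z 26.4 rpy [-1.7998e+02 -7.0000e-02  1.2200e+00] F [-0.5  0.2 -0.7] w -0.0
```

View pics/s2.png

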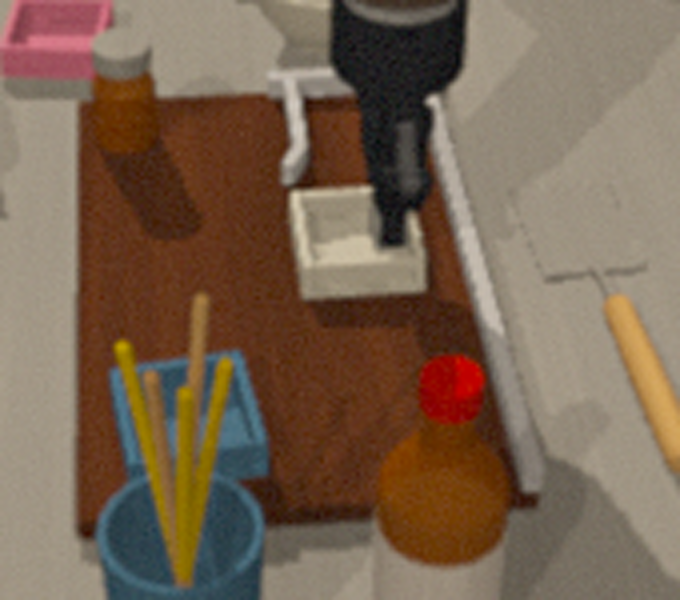

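The dish follows flat and nearly square, with its far wall at crop (410,215) and a gap still to the rail (455,215). I'll creep on until the force rises.

Call:
drive_tool(
  moves=[
    [0.004,0,0,0,255],
    [0.004,0,0,0,255],
    [0.003,0,0,0,255],
    [0.003,0,0,0,255],
    [0.003,0,0,0,255],
    [0.002,0,0,0,255],
    [0.002,0,0,0,255],
    [0,0,0,0,255],
  ],
)

```text
clock: 6.6
tool_pos: [0.594, 0.061, 0.0263]
ee_rot: [-180.0, -0.0, 1.2]
ft_force: [-1.5, -0.3, 0.7]
grip_width: 0.0
```

Call:
drive_tool(
  moves=[
    [0.001,0,0,0,255],
    [0.001,0,0,0,255],
    [0,0,0,0,255],
  ],
)

```text
clock: 6.9
tool_pos: [0.5957, 0.0611, 0.0263]
ee_rot: [-180.0, -0.0, 1.2]
ft_force: [-1.8, 0.1, 0.4]
grip_width: 0.0
```

Call:
drive_tool(
  moves=[
    [0.001,0,0,0,255],
    [0.001,0,0,0,255],
    [0,0,0,0,255],
  ],
)

```text
clock: 7.2
tool_pos: [0.5978, 0.0611, 0.0263]
ee_rot: [-180.0, -0.0, 1.2]
ft_force: [-1.1, -0.6, -0.0]
grip_width: 0.0003
```

Call:
drive_tool(
  moves=[
    [0.001,0,0,0,255],
    [0.001,0,0,0,255],
    [0,0,0,0,255],
  ],
)

```text
clock: 7.5
tool_pos: [0.5993, 0.0611, 0.0263]
ee_rot: [180.0, 0.0, 1.2]
ft_force: [-3.6, 0.2, 2.6]
grip_width: 0.0001
```

Call:
drive_tool(
  moves=[
    [0.001,0,0,0,255],
    [0.001,0,0,0,255],
    [0,0,0,0,255],
  ],
)

```text
clock: 7.8
tool_pos: [0.5993, 0.061, 0.0262]
ee_rot: [180.0, 0.3, 1.2]
ft_force: [-6.5, 1.8, 4.8]
grip_width: -0.0
```

Rail contact is at board x≈84.7 for the TCP, with force rising to 6.5 N. Now I'll slide along (tool −y) while keeping that light press.

Call:
drive_tool(
  moves=[
    [0,-0.004,0,0,255],
    [0,-0.004,0,0,255],
    [0,-0.004,0,0,255],
    [0,-0.004,0,0,255],
    [0,-0.004,0,0,255],
    [0,-0.004,0,0,255],
    [0,-0.004,0,0,255],
    [0,0,0,0,255],
  ],
)

```text
clock: 8.6
tool_pos: [0.5987, 0.0883, 0.0252]
ee_rot: [179.9, 0.3, 1.2]
ft_force: [-4.6, -1.3, 0.2]
grip_width: -0.0
```

```bash
python3 -c "
from h import *
rep()
d=grab('side','a3.png')
c=d['frame'][170:320,250:420,::-1]
cv2.imwrite('pics/s3.png',cv2.resize(c,None,fx=4,fy=4,interpolation=cv2.INTER_CUBIC))"
```

```text
t 8.6 board mm [84.8 29.5] z 25.2 rpy [179.9    0.29   1.18] F [-4.6 -1.3  0.2] w -0.0
```

View pics/s3.png

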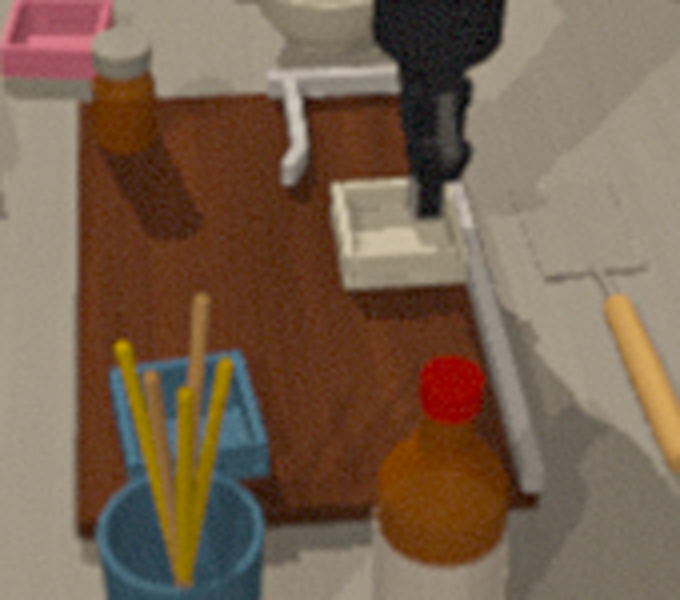

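The dish is flat along the rail at crop (462,230), and the tips are nearing the left inner wall. I'll carry on.

Call:
drive_tool(
  moves=[
    [0,-0.004,0,0,255],
    [0,-0.005,0,0,255],
    [0,-0.005,0,0,255],
    [0,-0.005,0,0,255],
    [0,-0.005,0,0,255],
    [0,-0.005,0,0,255],
    [0,-0.005,0,0,255],
    [0,-0.005,0,0,255],
  ],
)

```text
clock: 9.45
tool_pos: [0.5979, 0.1266, 0.0253]
ee_rot: [179.9, 0.3, 1.2]
ft_force: [-3.4, -4.1, -0.6]
grip_width: 0.0001
```

Call:
drive_tool(
  moves=[
    [0,-0.005,0,0,255],
    [0,-0.005,0,0,255],
    [0,-0.005,0,0,255],
    [0,-0.005,0,0,255],
    [0,-0.005,0,0,255],
    [0,-0.005,0,0,255],
    [0,-0.005,0,0,255],
    [0,0,0,0,255],
  ],
)

```text
clock: 10.25
tool_pos: [0.5972, 0.1622, 0.0252]
ee_rot: [179.9, 0.3, 1.2]
ft_force: [-5.7, -1.1, 0.9]
grip_width: 0.0005
```

```bash
python3 -c "
from h import *
rep()
d=grab('side','a4.png')
c=d['frame'][170:320,250:420,::-1]
cv2.imwrite('pics/s4.png',cv2.resize(c,None,fx=4,fy=4,interpolation=cv2.INTER_CUBIC))"
```

```text
t 10.25 board mm [ 84.9 103.4] z 25.2 rpy [179.87   0.29   1.19] F [-5.7 -1.1  0.9] w 0.0005
```

View pics/s4.png

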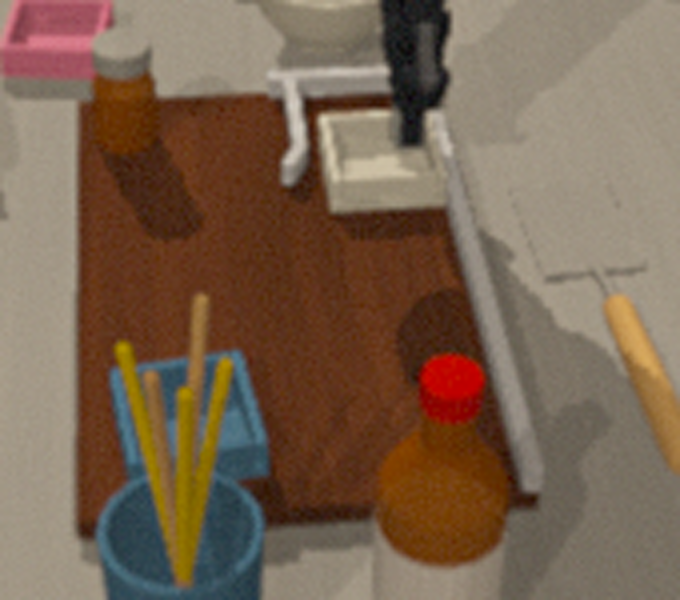

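The dish is still flat on the rail and is entering the pocket clear of the lip at (292,165). I'll continue, then creep to the end wall.

Call:
drive_tool(
  moves=[
    [0,-0.005,0,0,255],
    [0,-0.005,0,0,255],
    [0,-0.005,0,0,255],
    [0,-0.005,0,0,255],
    [0,-0.005,0,0,255],
    [0,-0.005,0,0,255],
    [0,-0.005,0,0,255],
    [0,-0.004,0,0,255],
  ],
)

```text
clock: 11.1
tool_pos: [0.5964, 0.2004, 0.0253]
ee_rot: [179.8, 0.3, 1.2]
ft_force: [-4.6, -4.0, 0.3]
grip_width: -0.0
```

Call:
drive_tool(
  moves=[
    [0,-0.003,0,0,255],
    [0,-0.003,0,0,255],
    [0,-0.002,0,0,255],
    [0,-0.002,0,0,255],
    [0,0,0,0,255],
  ],
)

```text
clock: 11.6
tool_pos: [0.5962, 0.2105, 0.0253]
ee_rot: [179.8, 0.3, 1.2]
ft_force: [-4.8, -3.8, 1.0]
grip_width: 0.0002
```

Call:
drive_tool(
  moves=[
    [0,-0.001,0,0,255],
    [0,-0.001,0,0,255],
    [0,-0.001,0,0,255],
    [0,0,0,0,255],
  ],
)

```text
clock: 12.0
tool_pos: [0.5962, 0.2133, 0.0253]
ee_rot: [179.8, 0.3, 1.2]
ft_force: [-4.9, -3.8, 1.2]
grip_width: -0.0001
```

Call:
drive_tool(
  moves=[
    [0,-0.001,0,0,255],
    [0,-0.001,0,0,255],
    [0,-0.001,0,0,255],
    [0,0,0,0,255],
  ],
)

```text
clock: 12.4
tool_pos: [0.5961, 0.2162, 0.0253]
ee_rot: [179.8, 0.3, 1.2]
ft_force: [-3.9, -4.0, 1.2]
grip_width: -0.0001
```

Call:
drive_tool(
  moves=[
    [0,-0.001,0,0,255],
    [0,-0.001,0,0,255],
    [0,-0.001,0,0,255],
    [0,0,0,0,255],
  ],
)

```text
clock: 12.8
tool_pos: [0.596, 0.2178, 0.0252]
ee_rot: [179.7, 0.4, 1.2]
ft_force: [-2.6, -8.4, 0.6]
grip_width: -0.0001
```

Call:
drive_tool(
  moves=[
    [0,-0.001,0,0,255],
    [0,-0.001,0,0,255],
    [0,-0.001,0,0,255],
    [0,0,0,0,255],
  ],
)

```text
clock: 13.2
tool_pos: [0.5959, 0.2181, 0.0253]
ee_rot: [179.5, 0.5, 1.1]
ft_force: [-1.6, -16.0, 2.2]
grip_width: -0.0
```

```bash
python3 -c "
from h import *
rep()"
```

```text
t 13.2 board mm [ 84.8 159.3] z 25.3 rpy [179.49   0.46   1.12] F [ -1.6 -16.    2.2] w -0.0
```

End wall contact: TCP y=159.3, where ~159.5 was expected, and the force jumped to 16 N. I'll press once more on the rail, ease off into the well's middle, rise and look.

Call:
drive_tool(
  moves=[
    [0.002,0.002,0,0,255],
    [0.002,0,0,0,255],
    [0,0,0,0,255],
  ],
)

```text
clock: 13.5
tool_pos: [0.5961, 0.2179, 0.0253]
ee_rot: [179.5, 0.8, 1.1]
ft_force: [-13.3, -7.2, 9.7]
grip_width: -0.0001
```

Call:
drive_tool(
  moves=[
    [-0.003,0.003,0,0,255],
    [-0.003,0.003,0,0,255],
    [-0.004,0.004,0,0,255],
    [-0.006,0.005,0,0,255],
    [0,0,0,0,255],
  ],
)

```text
clock: 14.0
tool_pos: [0.5862, 0.2064, 0.0265]
ee_rot: [-180.0, -0.0, 1.2]
ft_force: [-0.2, -0.3, -0.4]
grip_width: 0.0001
```

Call:
drive_tool(
  moves=[
    [0,0,-0.01,0,255],
    [0,0,-0.02,0,255],
    [0,0,-0.04,0,255],
    [0,0,-0.05,0,255],
    [0,0,-0.05,0,255],
    [-0.05,0,0,0,255],
    [-0.05,0,0,0,255],
    [-0.05,0,0,0,255],
  ],
)

```text
clock: 14.8
tool_pos: [0.4355, 0.2038, 0.1975]
ee_rot: [-179.9, -0.1, 1.2]
ft_force: [-0.2, 0.7, 0.4]
grip_width: 0.0002
```

Call:
drive_tool(
  moves=[
    [-0.01,-0.05,0,0,255],
    [-0.01,-0.05,0,0,255],
    [-0.01,-0.05,0,0,255],
    [-0.01,-0.05,0,0,255],
    [0,0,0,0,255],
  ],
)

```text
clock: 15.3
tool_pos: [0.3924, 0.4046, 0.1971]
ee_rot: [-179.8, -0.1, 1.5]
ft_force: [-0.5, -1.4, 0.2]
grip_width: 0.0001
```

```bash
python3 -c "
from h import *
rep()
d=grab('top','t9.png');np.savez('t1.npz',**d)
c=d['frame'][150:270,265:435,::-1]
cv2.imwrite('pics/c9.png',cv2.resize(c,None,fx=4.5,fy=4.5,interpolation=cv2.INTER_CUBIC))
"
```

```text
t 15.3 board mm [-114.7  350.2] z 197.1 rpy [-1.7981e+02 -1.5000e-01  1.5400e+00] F [-0.5 -1.4  0.2] w 0.0001
```

View pics/c9.png

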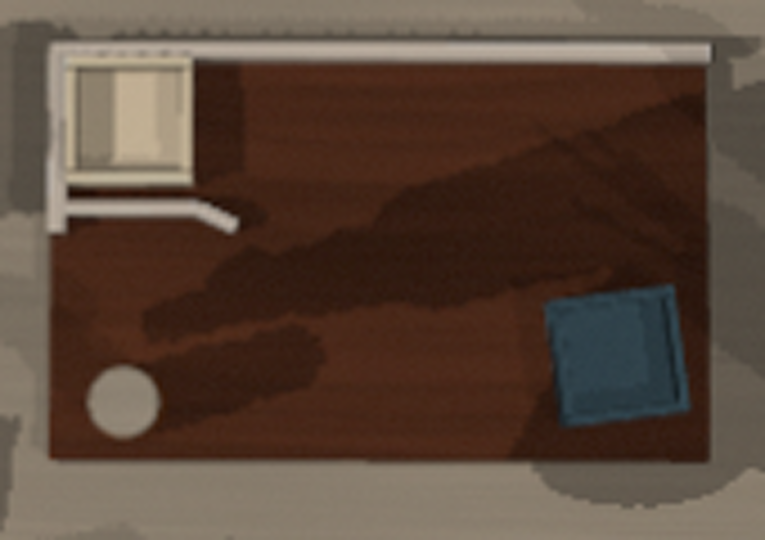

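The dish sits square in the corner, with rim corners at crop (66,57), (193,57), (193,185) and (66,185). The blue dish's rim is at (545,302) to (690,410). I'll do a numeric check.

```bash
python3 -c "
from h import *
np.set_printoptions(precision=1,suppress=True)
d=dict(np.load('t1.npz'))
g=lambda a:np.array([265,150])-.5+(np.array(a,float)+.5)/4.5
f=lambda a,z:((px(d,g(a),z)[:,:2]-O)@RB)*1e3
W=f([(66,57),(193,57),(193,185),(66,185)],.039);B=f([(545,302),(672,285),(690,410),(563,427)],.039)
print(W,W.mean(0),B.mean(0))
a=dict(np.load('t0.npz'))['frame'].astype(int);b=d['frame'].astype(int)
print('shaker/blue diff',abs(a-b)[230:248,280:302].mean(),abs(a-b)[210:248,385:420].mean())
"
```

```text
[[ 99.3 179.7]
 [ 99.3 107.4]
 [ 26.2 107. ]
 [ 26.  178.9]] [ 62.7 143.2] [ -69.8 -132.5]
shaker/blue diff 13.202020202020202 3.724812030075188
```

```bash
python3 -c "
from h import *
rep();print(bot.hand_in())"
```

```text
t 15.35 board mm [-114.7  347.5] z 196.8 rpy [-1.7992e+02 -6.0000e-02  1.4400e+00] F [-0.1 -0.5 -0.1] w -0.0001
the job is handed in; nothing more can be done
None
```

The white dish is home in the corner pocket, square against both the rail and the end wall, and the job is handed in at about 15.4 s. I pushed it straight back from inside its well with shut fingertips until it met the rail. Then I slid it along the rail into the corner under a light press, and withdrew clear of it.

- **Contact:** rail contact was felt at about 6 N and end wall contact at 16 N. A final press on the rail reached 13 N.
- **Final position:** the last top view puts the dish's centre at (62.7, 143.2) mm in the board's frame, against the target (64, 144). Its rim edges measure 99.3 mm and 179.7 mm, against faces at 100 and 180. These differences are within the roughly 2 mm calibration error.
- **Blue dish:** it measures within about 1 mm of where it started.
- **Shaker:** it looks unmoved in the picture. The image difference there was larger (13, against 4 at the blue dish), which I put down to changed shadows; I did not measure its position.
- **Other items:** I did not measure the bottle, cup, bowl, spatula or meal box. The arm kept clear of them, and the only forces seen were from the dish.

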